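# Fetch the reagent bottle from behind and put the others back

### The job

The small green-capped bottle has to be weighed, but two tall bottles stand in front of it on the grey bottle stand. First set both tall bottles upright on the blue side tray; then, while they wait there, stand the small bottle upright on the middle of the balance pan; then put each tall bottle back upright on the very spot on the stand where it stood at the start, leaving the small bottle on the balance. Knock nothing over and leave the timer and the petri dish where they are.

Things in the scene. Friction and masses are not known exactly. Their poses are not given: they have to be found in the camera images.
- amber_bottle: tall brown glass-like bottle with a black cap and white label, round, 62 mm diameter, 130 mm high with cap; straight body up to about 85 mm, then shoulder and narrower cap. Origin at the centre of its underside, z up. It may lean up to 0.05 rad when it stands. About 0.2 kg. At the start it stands on one of the two front rings of the bottle stand.
- white_bottle: tall white bottle with a blue label band and a ribbed white cap, round, 52 mm diameter, 115 mm high with cap; straight body up to about 80 mm. Origin at the centre of its underside, z up. It may lean up to 0.05 rad when it stands. About 0.15 kg. At the start it stands on the other front ring of the bottle stand.
- small_bottle: small white bottle with a red label band and a green cap, round, 36 mm diameter, 70 mm high with cap; grip it round the body about 45 mm up or lower. Origin at the centre of its underside, z up. About 0.07 kg. At the start it stands on the small rear ring of the bottle stand, behind the two tall ones.
- bottle_stand: fixed grey board with low white lip, 160 (x) x 190 (y) mm, top 10 mm above the worktop, lip 14 mm. Origin at the centre of its underside; +x points to the rear, away from the robot. White rings mark the places: two of 72 mm diameter in front at x -32, y +42 and -42 mm, one of 46 mm at the rear, x +31, y 0. Bottles start on the ring centres, either tall one on either front ring.
- side_tray: fixed shallow blue tray, empty at the start, 112 (x) x 232 (y) mm, floor 4 mm above the worktop, rim 10 mm high, 4 mm thick. Origin at the centre of its underside. Both tall bottles fit, e.g. 55 mm either side of its centre along y. Close behind tray and balance (x over 0.5 m) stand two fixed thermal cyclers: front part 106 mm high, tall hoods farther back; pass in front of the hoods.
- balance: fixed small white balance, 130 mm along its x, 112 mm along its y, 31 mm high housing, dark display and two keys at its -x side (towards the robot), round steel pan of 84 mm diameter. Origin at the centre of its underside.
- pan_center (a point): centre of the flat upper face of the balance pan, 40 mm above the worktop (16 mm along the balance's +x from its origin)
- bench_timer: bystander: loose white bench timer, 66 x 66 x 18 mm, lying on the worktop. Origin at the centre of its underside. To be left alone.
- petri_dish: bystander: loose round petri dish, 90 mm diameter, 16 mm high, lying on the worktop. Origin at the centre of its underside. To be left alone.

How it is judged (in metres and radians):
On the way, in this order (a step that is already met when the one before it is completed fails the run):
1. both tall bottles stand upright and released on the side tray, the small bottle not yet fetched (x of amber_bottle in the frame of side_tray between -0.045 and 0.045 m and y of amber_bottle in the frame of side_tray between -0.1 and 0.1 m and z of each of amber_bottle, white_bottle in the frame of side_tray below 0.009 m and angle between each of amber_bottle, white_bottle's own z axis and vertical below 0.15 rad and linear speed of each of amber_bottle, white_bottle below 0.03 m/s and contact force between each of amber_bottle, white_bottle and the fingers below 0.2 N and x of white_bottle in the frame of side_tray between -0.045 and 0.045 m and y of white_bottle in the frame of side_tray between -0.1 and 0.1 m and distance of small_bottle from where it was at the start of the episode below 0.03 m), for 0.2 s.
2. the small bottle stands upright and released on the middle of the pan, both tall bottles still on the tray (x of amber_bottle in the frame of side_tray between -0.045 and 0.045 m and y of amber_bottle in the frame of side_tray between -0.1 and 0.1 m and z of each of amber_bottle, white_bottle in the frame of side_tray below 0.009 m and angle between each of amber_bottle, white_bottle, small_bottle's own z axis and vertical below 0.15 rad and linear speed of each of amber_bottle, white_bottle, small_bottle below 0.03 m/s and contact force between each of amber_bottle, white_bottle, small_bottle and the fingers below 0.2 N and x of white_bottle in the frame of side_tray between -0.045 and 0.045 m and y of white_bottle in the frame of side_tray between -0.1 and 0.1 m and horizontal distance between small_bottle and pan_center below 0.015 m and z of small_bottle in the frame of pan_center between -0.004 and 0.006 m), for 0.2 s.
At the end, for the whole second after the job is handed in: The small bottle stands upright on the pan within 15 mm of its centre; each tall bottle stands upright on the stand within 15 mm of where it stood at the start; all released and at rest (horizontal distance between small_bottle and pan_center below 0.015 m and z of small_bottle in the frame of pan_center between -0.004 and 0.006 m and angle between each of small_bottle, amber_bottle, white_bottle's own z axis and vertical below 0.15 rad and linear speed of each of small_bottle, amber_bottle, white_bottle below 0.03 m/s and contact force between each of small_bottle, amber_bottle, white_bottle and the fingers below 0.2 N and distance of each of amber_bottle, white_bottle from where it was at the start of the episode below 0.015 m); the robot touches nothing.
It fails at once if a bottle is knocked over (angle between any of amber_bottle, white_bottle, small_bottle's own z axis and vertical above 0.7 rad).
It fails at once if the timer or the petri dish is moved (more than 25 mm) (distance of any of bench_timer, petri_dish from where it was at the start of the episode above 0.025 m).
It also fails if it takes over 128 s, if anything falls off the work surface, if the arm or the gripper's body presses on something with over 40 N, if the wrist force passes 120 N, or if a joint passes its speed limit or range.

### The arm

A 7-joint arm with a two-finger parallel gripper is mounted at the origin on a cart in front of the work surface, level with it; the furniture and walls round the work are solid. World frame = base frame: x ahead of the robot, y to its left, z up, the work surface at z = 0. Lengths are in mm, angles in rad, forces in N, time in s.
With the tool pointing down it reaches from about 400 to 900 mm from the base axis. Payload 5.6 kg.
Tool frame: the origin (TCP) lies midway between the tips of the shut fingers; the grasp point (between the pads) lies 19 mm behind it; z points along the fingers, y is the line along which they close (so a half turn about z gives the same grasp; the last joint's range is limited). The gripper opens to 92 mm and grips with 3 to 60 N. Pads are 20 mm wide; open, the fingers measure 128 mm over their backs; the gripper's body (75 mm by 189 mm) begins 69 mm behind the grasp point.
Start: joints at [-1.218, 0.468, -0.012, 1.603, 0.006, 1.071, -0.056], TCP at [250.646, 599.738, 214.592] pointing down, gripper open.
Joint ranges: [-2.53, 2.53], [-0.31, 2.02], [-1.57, 1.55], [0.28, 2.44], [-1.29, 4.43], [0.15, 1.84], [-2.92, 2.92]. Speed limits (rad/s): [2.57, 2.57, 3.14, 3.14, 3.14, 3.14, 3.14].

### API

Orientations are given as a rotation vector (axis times angle).
In Python, from cell import robot, grip, kin, viewer gives the robot as it stands. Calls block until the motion is done:
- robot.movep(position, orientation): joint-space move of the TCP to a pose.
- robot.servo_line(position, feed=150, rotation=None): straight line of the TCP; rotation=None keeps the orientation; feed is the mean speed in mm/s.
- robot.goto_joints(angles): joint-space move.
- grip(opening, newtons=None): opening from 0.0 (shut) to 1.0 (fully open); newtons is the grip in N (None keeps the last); returns when the fingers have stopped.
- robot.hold(seconds).
- kin.ik(position, orientation): joint angles nearest the present ones, or None.
- robot.observe(): the state.
- viewer.read_camera(name): name is "scene" or "top"; returns the picture (480x640x3 uint8, red, green, blue); there is no depth.
- viewer.camera_info(name): a dict with "camera_matrix" (3x3 intrinsics, pixels), "k1" (the pictures are not rectified: a ray, as slopes to the right and down, at radius r is drawn at 1 + k1 r^2 times it, then the intrinsics apply), "R" (3x3) and "t" (3): a world point X has camera coordinates R X + t. Camera axes: x right, y down, z forward; pixel columns grow to the right and rows downward; lengths in mm; the calibration is good to about 2 mm. A picture is of the moment at which its call begins. camera_info takes no time and is no camera call.
A pose or a line that the arm cannot do raises robot.IKError and nothing moves.
- robot.job_done(): hands the job in; it is judged then, once.
Trained networks look in the newest picture that a camera, given by its name, has taken for a name from the list of things; names that differ only in an ending like _2 or _b are one class to them, and where a whole thing is asked for, a point or a joint stands for the part that bears it (a point fixed in the world has none). Each returns a list of dicts, best first, with "confidence" (0 to 1); they miss things now and then, are a little off and sometimes report something else, mostly with a low value. They report only what shows in the picture. A call takes as long as a camera call.
- viewer.silhouettes(name, camera): "mask" (480x640 bool, what is visible of it).
- viewer.pinpoint(name, camera): "at" ([x, y, z] in mm, in the coordinates of the camera as it stood for that picture, good to about 4 mm: a listed point, or the origin of a listed thing).
The state is a dict: "t": time; "joints": joint angles; "joint_velocities": joint speeds; "joint_torque": joint torques, N m; "tcp_pos": TCP position; "tcp_rot": TCP orientation; "contact_force": force on the tool from outside, world axes, zero at the start; "wrist_torque": the same for the moment, N m; "grip_width": opening from 0.0 (shut) to 1.0 (fully open); "grip_force": force on a finger pad.
Only numpy, scipy, OpenCV 4.12 (cv2) and the standard library are available. Lean on these libraries where they do the work, as an engineer would, in place of code of your own. Each camera call takes 0.05 s, during which the arm holds its last target. There are 200 camera calls.

## Working session

There is one attempt and no reset: what is moved stays moved. The work goes in short steps, each a Python script; the robot and the scene stay as the last script left them, time stands still between calls to the robot, and variables do not carry over. Pictures are saved under pics/ and viewed, at most 14 in all, crops included, and the job is handed in when it is done.

```bash
mkdir -p pics
cat > h.py <<'E'
import numpy as np, cv2
from cell import robot, grip, kin, viewer
def w(name,cam):
    i=viewer.camera_info(cam);R=np.array(i["R"]);t=np.array(i["t"])
    return [(round(d["confidence"],2),(R.T@(np.array(d["at"])-t)).round(1)) for d in viewer.pinpoint(name,cam)]
def snap(cam,fn=None):
    im=viewer.read_camera(cam)
    if fn: cv2.imwrite("pics/"+fn,im[:,:,::-1])
    return im
E
python3 - <<'E'
from h import *
for c in("scene","top"):
    snap(c,c+"0.png")
    for n in "amber_bottle white_bottle small_bottle bottle_stand side_tray balance pan_center bench_timer petri_dish".split():
        print(c,n,w(n,c)[:2])
o=robot.observe();print(o["t"],o["tcp_pos"],o["tcp_rot"],o["joints"])
E
```

```text
scene amber_bottle [(0.58, array([ 512.5, -269.9,   11.3]))]
scene white_bottle [(0.66, array([ 507.9, -356.2,   11.8]))]
scene small_bottle [(0.79, array([ 572.3, -315.5,   13.9]))]
scene bottle_stand [(0.6, array([ 545.4, -307.5,    1.6]))]
scene side_tray []
scene balance [(0.97, array([420.2,  -5.7,   0.8]))]
scene pan_center [(0.9, array([437. ,  -8.9,  40.7]))]
scene bench_timer [(0.81, array([ 727.3, -233.4,   -2.5]))]
scene petri_dish [(0.56, array([ 4.013e+02, -5.502e+02,  4.000e-01]))]
top amber_bottle [(0.72, array([ 517.8, -274.7,   10.1])), (0.55, array([ 398.1, -549.1,    0.9]))]
top white_bottle [(0.59, array([ 514.2, -353.7,    7.1]))]
top small_bottle [(0.48, array([ 581.3, -317.7,   10.2]))]
top bottle_stand [(0.76, array([ 548.2, -310.2,   -0. ]))]
top side_tray [(0.85, array([422.7, 293.8,   6.7]))]
top balance []
top pan_center []
top bench_timer [(0.61, array([ 728.8, -233.9,   -1.2])), (0.35, array([ 402.2, -547.8,    0.7]))]
top petri_dish [(0.58, array([ 401.2, -549.6,   -0.7]))]
1.0 [250.66100019 599.73099686 214.59026064] [6.17777692e-01 3.08018407e+00 2.15881770e-05] [-1.21799796  0.46750186 -0.01158477  1.60270214  0.00602028  1.0714
 -0.05630431]
```

View pictures.

View pics/scene0.png

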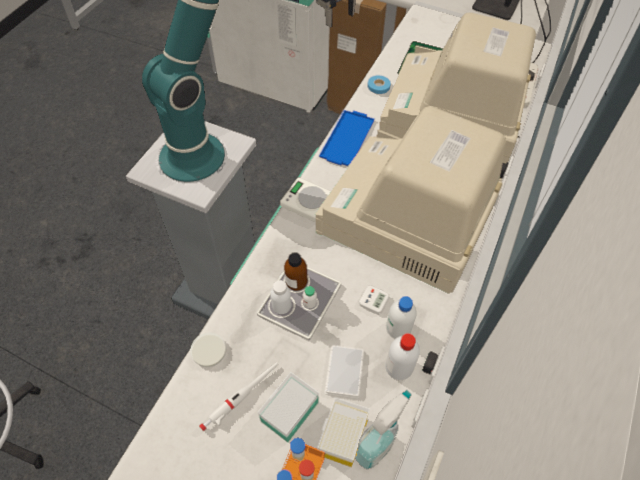

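View pics/top0.png

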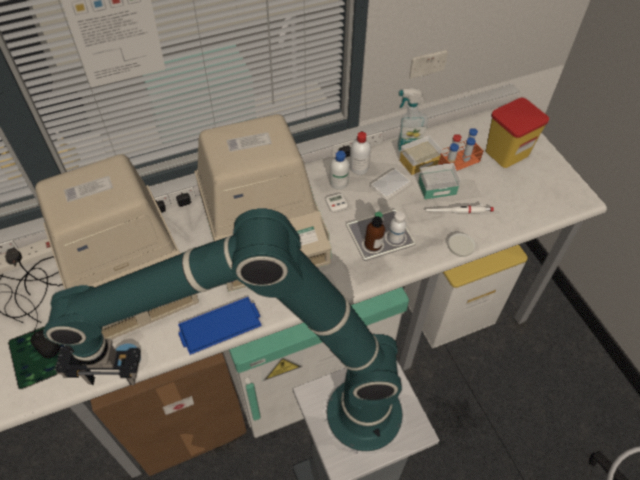

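```bash
cat >> h.py <<'E'
def proj(cam,X):
    i=viewer.camera_info(cam);P=np.asarray(X,float)@np.array(i["R"]).T+np.array(i["t"])
    s=P[...,:2]/P[...,2:];s=s*(1+i["k1"]*(s**2).sum(-1,keepdims=True));K=np.array(i["camera_matrix"])
    return s@K[:2,:2].T+K[:2,2]
def ortho(im,cam,x,y,z,sx=130,sy=130,mm=1.0):
    # image up=+x, left=+y
    gx,gy=np.meshgrid(np.arange(x+sx,x-sx,-mm),np.arange(y+sy,y-sy,-mm),indexing="ij")
    p=proj(cam,np.stack([gx,gy,0*gx+z],-1)).astype(np.float32)
    return cv2.remap(im,p[...,0],p[...,1],cv2.INTER_CUBIC)
E
python3 - <<'E'
from h import *
s=cv2.imread("pics/scene0.png");t=cv2.imread("pics/top0.png")
def tile(im,c,x,y,z):
    o=ortho(im,c,x,y,z)
    for k in(10,60,110,160,210,250-0): cv2.circle(o,(k,4),2,(0,0,255),-1)
    return o
r1=np.hstack([tile(s,"scene",546,-309,10),tile(t,"top",546,-309,10),tile(s,"scene",436,-9,40)])
r2=np.hstack([tile(s,"scene",422,294,10),tile(t,"top",422,294,10),ortho(s,"scene",510,150,106,260,260,2)])
cv2.imwrite("pics/o.png",np.vstack([r1,r2]))
E
```

```text
(no output)
```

View pics/o.png

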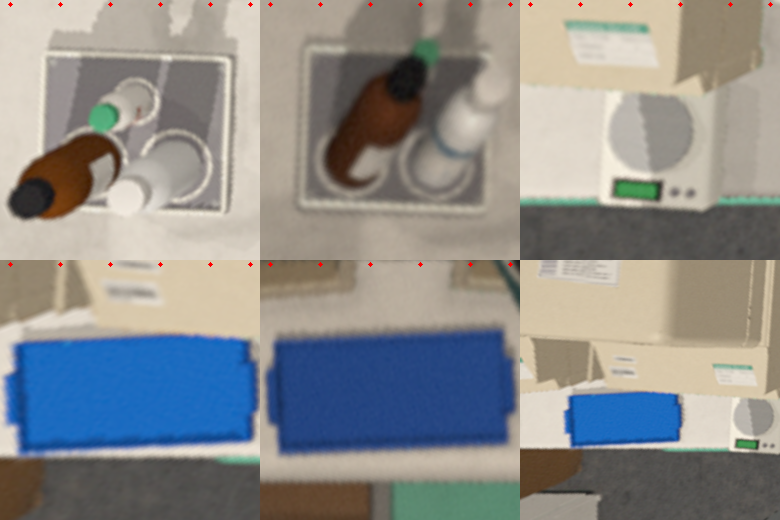

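```bash
cat >> h.py <<'E'
a=np.pi/np.sqrt(2)
GX=[np.array([a,a,0]),np.array([a,-a,0])]   # closes along x
GY=[np.array([0,np.pi,0]),np.array([np.pi,0,0])] # closes along y
AMB=(514,-272);WHI=(512.5,-355.5);SML=(577.5,-314.5);PAN=(436,-9.5);TA=(418.5,347);TW=(423.5,237)
E
python3 - <<'E'
from h import *
for k,G in (("GX",GX),("GY",GY)):
  for g in G:
    for p in [(*AMB,61),(*WHI,50),(*SML,33),(436,-9,63),(430,-9,225),(430,-9,300),(*TA,55),(*TA,225),(*TW,55),(514,-272,250)]:
        q=kin.ik(np.array(p),g);print(k,p,None if q is None else np.round(q,2))
E
```

```text
GX (514, -272, 61) [-0.26  0.76  0.96  1.92 -0.8   0.9   1.12]
GX (512.5, -355.5, 50) [ 0.01  0.75  0.77  1.82 -0.68  0.86  1.11]
GX (577.5, -314.5, 33) [-0.13  0.87  0.87  1.73 -0.82  0.94  1.08]
GX (436, -9, 63) [-0.44  0.38  0.45  2.24 -0.3   0.57  0.24]
GX (430, -9, 225) [-0.65  0.06  0.63  2.13 -0.04  0.96  0.  ]
GX (430, -9, 300) [-0.69 -0.04  0.63  2.03  0.03  1.14 -0.07]
GX (418.5, 347, 55) [-0.95  0.52  0.25  1.99 -0.2   0.66 -0.58]
GX (418.5, 347, 225) [-1.01  0.28  0.31  1.87 -0.1   1.01 -0.66]
GX (423.5, 237, 55) [-0.84  0.45  0.31  2.13 -0.24  0.6  -0.35]
GX (514, -272, 250) [-0.28  0.42  0.94  1.78 -0.38  1.13  0.78]
GX (514, -272, 61) [-0.42  1.06  1.33  1.93 -1.15  1.2  -1.77]
GX (512.5, -355.5, 50) [-0.26  1.14  1.33  1.83 -1.19  1.25 -1.68]
GX (577.5, -314.5, 33) [-0.32  1.21  1.33  1.75 -1.24  1.29 -1.81]
GX (436, -9, 63) [-1.04  0.84  1.34  2.27 -1.06  0.98 -2.16]
GX (430, -9, 225) [ 1.06  0.32 -1.27  2.05  0.36  1.03  2.75]
GX (430, -9, 300) None
GX (418.5, 347, 55) [-0.49  0.54 -0.34  1.96  0.27  0.68  2.15]
GX (418.5, 347, 225) [-0.51  0.3  -0.3   1.84  0.1   1
[... 716 characters left out ...]
 (514, -272, 250) [-0.3   0.43  0.96  1.78 -0.39  1.13  2.36]
GY (514, -272, 61) [-0.35  0.88  1.14  1.93 -0.97  1.02 -0.32]
GY (512.5, -355.5, 50) [-0.15  0.91  1.06  1.82 -0.94  1.02 -0.26]
GY (577.5, -314.5, 33) [-0.17  0.91  0.93  1.74 -0.87  0.97 -0.45]
GY (436, -9, 63) [-0.76  0.48  0.86  2.26 -0.62  0.65 -1.02]
GY (430, -9, 225) [-0.81  0.06  0.8   2.14 -0.05  0.96 -1.55]
GY (430, -9, 300) [-0.81 -0.05  0.74  2.04  0.04  1.14 -1.65]
GY (418.5, 347, 55) [-1.19  0.56  0.55  2.   -0.45  0.7  -1.92]
GY (418.5, 347, 225) [-1.26  0.3   0.61  1.89 -0.2   1.02 -2.13]
GY (423.5, 237, 55) [-1.04  0.48  0.56  2.14 -0.44  0.63 -1.74]
GY (514, -272, 250) [-0.28  0.42  0.94  1.78 -0.38  1.13 -0.79]
```

```bash
cat >> h.py <<'E'
def st(m=""):
    o=robot.observe();print(m,"t%.1f"%o["t"],np.round(o["tcp_pos"],1),"q",np.round(o["joints"],2),"F",np.round(o["contact_force"],1),"w%.3f gf%.1f"%(o["grip_width"],o["grip_force"]));return o
E
python3 - <<'E'
from h import *
robot.movep(np.array([300,320,300.]),GX[0]);o=st("a")
q=np.array(o["joints"]);q[6]+=(0.45-q[0]);q[0]=0.45   # sweep, keep tool heading roughly
if abs(q[6])<2.8: robot.goto_joints(q)
st("sweep")
robot.movep(np.array([*AMB,250.]),GX[0]);st("above")
grip(0.9,25);st()
snap("scene","s1.png")
E
```

```text
a t2.1 [299.8 321.  300.1] q [-1.16  0.    0.26  2.   -0.    1.14 -0.89] F [0.4 0.3 0.4] w1.001 gf0.0
sweep t4.4 [ 311.  -310.2  300. ] q [ 0.45  0.    0.26  2.   -0.    1.14  0.71] F [ 0.7  0.9 -0.1] w1.002 gf0.0
above t5.2 [ 512.9 -272.9  250.2] q [ 0.31  0.31  0.15  1.75 -0.05  1.08  0.48] F [ 0.3 -0.2 -0.1] w0.999 gf0.0
 t5.6 [ 513.5 -272.6  250.8] q [ 0.31  0.31  0.15  1.75 -0.05  1.08  0.48] F [-0.1 -0.2  0. ] w0.899 gf0.0
```

View pics/s1.png

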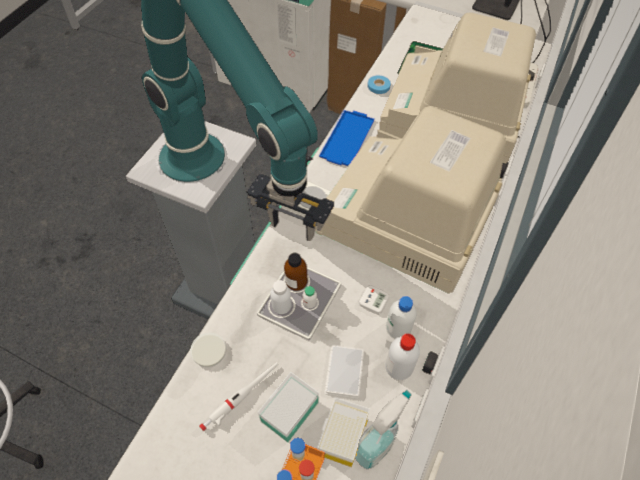

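```bash
cat >> h.py <<'E'
def line(p,feed=200,g=None): robot.servo_line(np.array(p,float),feed=feed,rotation=g)
E
python3 - <<'E'
from h import *
line((*AMB,61),120,GX[0]);st("down")
grip(0.45,20);o=st("grip")
line((*AMB,66),40);st("lift5")
line((*AMB,225),150);st("up")
snap("scene","s2.png");cv2.imwrite("pics/s2c.png",cv2.resize(cv2.imread("pics/s2.png")[150:350,200:400],None,fx=2.5,fy=2.5))
E
```

```text
down t7.4 [ 514.5 -272.2   61.7] q [ 0.34  0.55  0.12  1.89 -0.09  0.71  0.51] F [-0.5 -0.4  0.1] w0.902 gf0.0
grip t7.8 [ 514.7 -272.1   61.4] q [ 0.34  0.55  0.12  1.89 -0.09  0.71  0.51] F [1.4 0.5 2.9] w0.646 gf20.0
lift5 t8.1 [ 513.6 -272.    66. ] q [ 0.34  0.54  0.12  1.89 -0.09  0.72  0.51] F [-0.5  0.3 -1.3] w0.649 gf20.0
up t9.3 [ 513.4 -271.7  224. ] q [ 0.31  0.34  0.15  1.77 -0.06  1.03  0.48] F [ 0.2 -0.2 -2.2] w0.648 gf20.0
```

View pics/s2c.png

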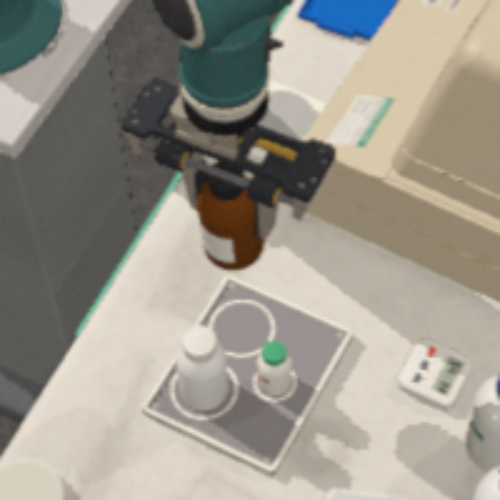

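Run:
```python
from h import *
from scipy.optimize import fsolve
print("amber ring",fsolve(lambda v:proj("scene",[v[0],v[1],10.])-[296.8,281.2],AMB))
line((440,-100,225),250);line((415,120,225),250);line((*TA,225),250);st("at tray")
line((*TA,75),150);line((*TA,56),40);st("down")
grip(0.85);st("rel")
print("top",snap("top","t3.png").shape,w("amber_bottle","top")[:1],w("side_tray","top")[:1])
line((*TA,225),150)
line((415,120,225),300);line((440,-100,225),300);st("white")
line((*WHI,225),300,GX[0]);st()
snap("scene","s3.png");print(w("white_bottle","scene")[:1],w("amber_bottle","scene")[:1],w("small_bottle","scene")[:1])
t=cv2.imread("pics/t3.png")[280:400,130:330];s=cv2.imread("pics/s3.png")
cv2.imwrite("pics/m3.png",np.hstack([cv2.resize(t,(400,240)),cv2.resize(s[200:320,220:420],(400,240))]))
```

```text
amber ring [ 515.30303545 -270.52293964]
at tray t12.4 [419.  345.1 224.8] q [-0.5   0.3  -0.3   1.84  0.11  1.02 -0.85] F [ 0.1 -0.1 -0.9] w0.649 gf20.0
down t14.1 [418.4 347.   55.7] q [-0.55  0.53 -0.25  1.96  0.21  0.67 -0.93] F [ 0.3  1.1 -1.4] w0.651 gf20.0
rel t14.6 [418.6 347.   56.1] q [-0.55  0.53 -0.25  1.96  0.2   0.68 -0.93] F [ 0.7 -1.   0.3] w0.847 gf0.0
top (480, 640, 3) [(0.49, array([418.8, 344.4,   3.5]))] [(0.86, array([418.8, 292.8,   4.5]))]
white t17.8 [440.1 -98.  224.7] q [ 0.11  0.12  0.03  2.06 -0.01  0.97  0.15] F [ 0.3  0.5 -0.7] w0.853 gf0.0
 t18.9 [ 512.8 -353.2  224.7] q [ 0.42  0.41  0.18  1.67 -0.08  1.07  0.62] F [-0.2  0.4  0.2] w0.845 gf0.0
[(0.64, array([ 508.6, -356. ,   10. ]))] [(0.73, array([414.1, 347.6,   5.5]))] [(0.47, array([ 573.1, -313.9,   12.4]))]
```

View pics/m3.png

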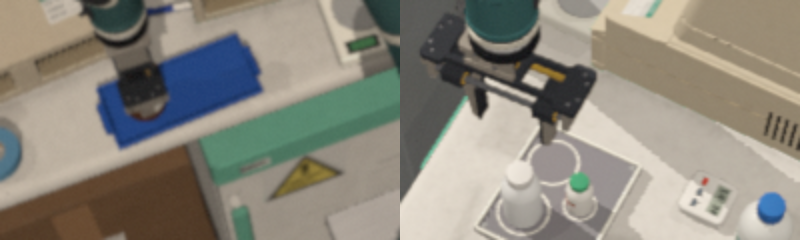

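Run:
```python
from h import *
grip(0.8)
line((*WHI,53),130);st("down")
grip(0.35,20);st("grip")
line((*WHI,60),40);line((*WHI,225),150);st("up")
line((440,-100,225),250);line((*TW,225),250);st("at tray")
line((*TW,68),150);line((*TW,48),40);st("down")
grip(0.75);st("rel")
line((*TW,225),150)
line((440,-100,225),300);st("back")
snap("scene","s4.png");snap("top","t4.png")
for c in("scene","top"):
  for n in("amber_bottle","white_bottle","small_bottle","pan_center","side_tray","balance"): print(c,n,w(n,c)[:1])
t=cv2.imread("pics/t4.png")[260:380,130:330];s=cv2.imread("pics/s4.png")
cv2.imwrite("pics/m4.png",np.vstack([np.hstack([cv2.resize(t,(400,240)),cv2.resize(s[200:320,220:420],(400,240))]),
 np.hstack([cv2.resize(s[80:200,280:480],(400,240)),cv2.resize(ortho(s,"scene",436,-9,40),(400,240))])]))
```

```text
down t20.8 [ 513.  -355.9   53.9] q [ 0.44  0.62  0.15  1.78 -0.12  0.75  0.66] F [ 1.3 -0.3 -0.1] w0.801 gf0.0
grip t21.3 [ 513.1 -355.6   53.5] q [ 0.44  0.62  0.15  1.78 -0.12  0.75  0.66] F [ 1.  -0.8  2.9] w0.548 gf20.0
up t22.9 [ 511.9 -355.1  223.9] q [ 0.42  0.41  0.18  1.67 -0.08  1.07  0.62] F [-0.5  0.3 -1.8] w0.548 gf20.0
at tray t25.6 [423.7 235.7 224.9] q [-0.35  0.19 -0.25  1.97  0.06  0.98 -0.63] F [-0.8 -0.5 -2.1] w0.551 gf20.0
down t27.4 [423.4 237.   47.7] q [-0.41  0.47 -0.21  2.1   0.17  0.59 -0.73] F [ 0.  -0.7 -1.8] w0.554 gf20.0
rel t27.9 [423.6 237.   48.1] q [-0.41  0.46 -0.21  2.1   0.17  0.59 -0.73] F [0.4 0.9 0.4] w0.752 gf0.0
back t30.5 [439.9 -98.7 224.8] q [ 0.11  0.12  0.04  2.06 -0.01  0.97  0.15] F [-0.8  0.3 -0.3] w0.753 gf0.0
scene amber_bottle [(0.87, array([414.2, 348.6,   9.3]))]
scene white_bottle [(0.57, array([420.1, 233. ,   6.2]))]
scene small_bottle [(0.53, array([ 572.1, -316.3,   15.2]))]
scene pan_center [(0.98, array([436.2,  -8.3,  40.8]))]
scene side_tray [(0.8, array([ 4.155e+02,  2.896e+02, -3.000e-01]))]
scene balance [(0.98, array([ 4.181e+02, -5.300e+00,  4.000e-01]))]
top amber_bottle [(0.78, array([418.9, 344.3,   5.5]))]
top white_bottle [(0.71, array([424.9, 239.1,   1.2]))]
top small_bottle []
top pan_center [(0.84, array([437.3,  -7.7,  38.9]))]
top side_tray [(0.57, array([421.6, 293.8,   4. ]))]
top balance [(0.76, array([422.8,  -6.9,  -1. ]))]
```

View pics/m4.png

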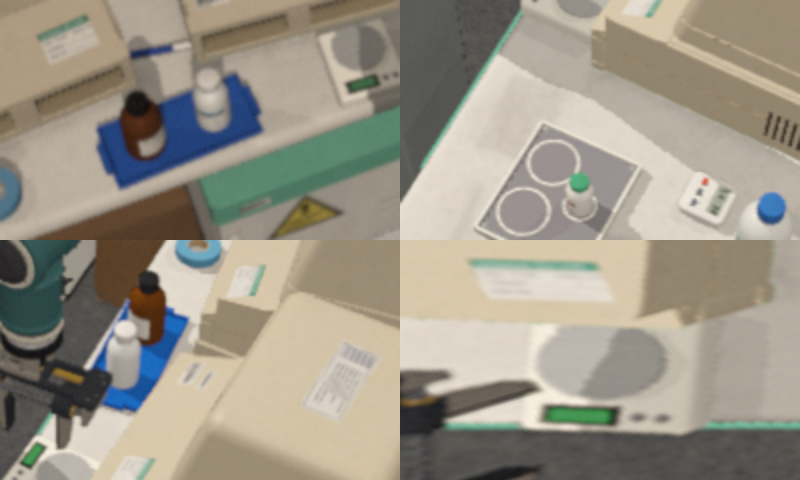

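Run:
```python
from h import *
S=(576.5,-315);P=(436.5,-8.8);g=GY[1]
robot.movep(np.array([*S,200.]),g);st("above")
grip(0.7);line((*S,31),130);st("down")
grip(0.15,12);st("grip")
line((*S,38),40);line((*S,180),150);st("up")
line((*P,180),200);line((*P,80),120);line((*P,64),30);st("placed")
line((*P,62),10);st("placed2")
grip(0.7);st("rel")
line((*P,180),120)
line((400,130,225),250);st("clear")
snap("scene","s5.png");snap("top","t5.png")
for c in("scene","top"):
  for n in("amber_bottle","white_bottle","small_bottle","pan_center"): print(c,n,w(n,c)[:1])
t=cv2.imread("pics/t5.png")[240:360,130:330];s=cv2.imread("pics/s5.png")
cv2.imwrite("pics/m5.png",np.hstack([cv2.resize(t,(400,240)),cv2.resize(s[140:240,270:370],(400,400))[:240]]))
```

```text
above t32.2 [ 576.4 -313.9  199.8] q [ 0.21  0.5   0.34  1.62 -0.18  1.05 -0.97] F [-0.7  0.1  0.8] w0.751 gf0.0
down t34.0 [ 577.2 -315.4   32. ] q [ 0.25  0.71  0.28  1.71 -0.26  0.76 -0.92] F [ 1.3 -0.1 -0.6] w0.699 gf0.0
grip t34.5 [ 576.6 -315.1   31.2] q [ 0.25  0.71  0.28  1.71 -0.26  0.76 -0.92] F [0.3 0.5 1.3] w0.385 gf12.0
up t36.0 [ 575.9 -314.6  178.9] q [ 0.21  0.52  0.33  1.64 -0.19  1.02 -0.97] F [ 0.4 -0.3 -0.8] w0.379 gf12.0
placed t39.5 [436.4  -8.9  63.9] q [-0.22  0.36  0.19  2.23 -0.12  0.56 -1.51] F [-0.2  0.  -0.7] w0.386 gf12.0
placed2 t39.8 [436.5  -8.8  62. ] q [-0.22  0.36  0.19  2.23 -0.13  0.56 -1.51] F [ 0.4 -0.2 -0.9] w0.381 gf12.0
rel t40.4 [436.5  -8.8  62. ] q [-0.22  0.36  0.19  2.23 -0.13  0.56 -1.51] F [ 0.4 -0.1  0.1] w0.699 gf0.0
clear t42.3 [399.9 128.8 224.3] q [-0.47  0.06  0.08  2.12 -0.01  0.96 -1.96] F [-0.5  0.5 -0.2] w0.700 gf0.0
scene amber_bottle [(0.83, array([413.2, 347.8,   5.1]))]
scene white_bottle [(0.9, array([422.8, 238.4,   5.1]))]
scene small_bottle [(0.72, array([434.8,  -8.8,  44.8]))]
scene pan_center [(0.97, array([437.1,  -8.8,  43.8]))]
top amber_bottle [(0.71, array([418.7, 346.6,   2.6]))]
top white_bottle [(0.97, array([424.4, 236.9,   3.7]))]
top small_bottle [(0.61, array([441.1,  -9.5,  42.7]))]
top pan_center [(0.73, array([433.6,  -9. ,  38.7]))]
```

View pics/m5.png

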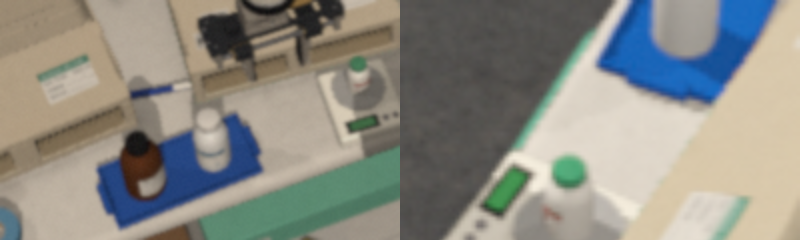

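Run:
```python
from h import *
def back(T,S,zt,zs,op,cl):
    robot.movep(np.array([*T,225.]),GX[0]);grip(op)
    line((*T,zt),130);st("down");grip(cl,20);st("grip")
    line((*T,zt+7),40);line((*T,225),150)
    line((440,-100,225),220);line((*S,225),200);st("over")
    line((*S,zs+18),130);line((*S,zs),30);st("placed")
    grip(op);st("rel");line((*S,225),130)
back(TW,WHI,48,53,0.78,0.35)
line((440,-100,225),300);line((415,120,225),300)
back(TA,AMB,55,60.5,0.85,0.45)
line((440,-100,250),250);line((380,130,250),250);st("clear")
snap("scene","s6.png");snap("top","t6.png")
for c in("scene","top"):
  for n in("amber_bottle","white_bottle","small_bottle"): print(c,n,w(n,c)[:1])
s=cv2.imread("pics/s6.png");t=cv2.imread("pics/t6.png")
cv2.imwrite("pics/m6.png",np.hstack([cv2.resize(s[140:340,200:400],(400,400)),cv2.resize(t[180:330,310:460],(400,400))]))
```

```text
down t45.8 [424.  237.3  48.6] q [-0.52  0.45 -0.07  2.11  0.05  0.58 -0.63] F [-0.7  0.5 -1. ] w0.780 gf0.0
grip t46.3 [423.9 237.1  48.4] q [-0.52  0.45 -0.07  2.11  0.05  0.58 -0.63] F [ 0.2 -0.3  2.9] w0.552 gf20.0
over t51.0 [ 512.6 -354.3  225. ] q [ 0.29  0.42  0.35  1.68 -0.16  1.07  0.69] F [ 0.8 -0.3 -0.8] w0.551 gf20.0
placed t53.1 [ 512.5 -355.7   54.2] q [ 0.34  0.63  0.29  1.79 -0.25  0.76  0.76] F [-3.4  1.8  9.3] w0.550 gf20.0
rel t53.6 [ 512.4 -355.5   52.8] q [ 0.34  0.63  0.29  1.79 -0.25  0.75  0.76] F [-0.5 -0.2 -0.2] w0.783 gf0.0
down t59.7 [418.9 347.4  55.7] q [-0.64  0.52 -0.14  1.97  0.11  0.66 -0.85] F [-0.2  0.1  0.6] w0.851 gf0.0
grip t60.1 [418.9 347.3  55.5] q [-0.64  0.52 -0.14  1.97  0.11  0.66 -0.85] F [ 0.6 -0.2  2.6] w0.647 gf20.0
over t64.9 [ 513.8 -270.7  224.8] q [ 0.2   0.34  0.28  1.78 -0.11  1.03  0.53] F [-0.2 -0.1 -2. ] w0.652 gf20.0
placed t67.0 [ 513.9 -272.1   61.3] q [ 0.25  0.56  0.23  1.89 -0.19  0.71  0.59] F [-3.   1.2  8.7] w0.648 gf20.1
rel t67.4 [ 513.9 -272.    60.3] q [ 0.25  0.56  0.23  1.89 -0.19  0.71  0.59] F [ 0.4 -0.1  0.5] w0.850 gf0.0
clear t70.8 [380.4 128.8 249.8] q [-0.32  0.   -0.09  2.12  0.    1.02 -0.41] F [1.1 0.  0.3] w0.848 gf0.0
scene amber_bottle [(0.78, array([ 505.5, -269.7,   12.4]))]
scene white_bottle [(0.85, array([ 509.3, -358.9,   10.2]))]
scene small_bottle [(0.67, array([433.4,  -6.3,  43.2]))]
top amber_bottle []
top white_bottle []
top small_bottle [(0.59, array([440.5,  -8.2,  44.7]))]
```

View pics/m6.png

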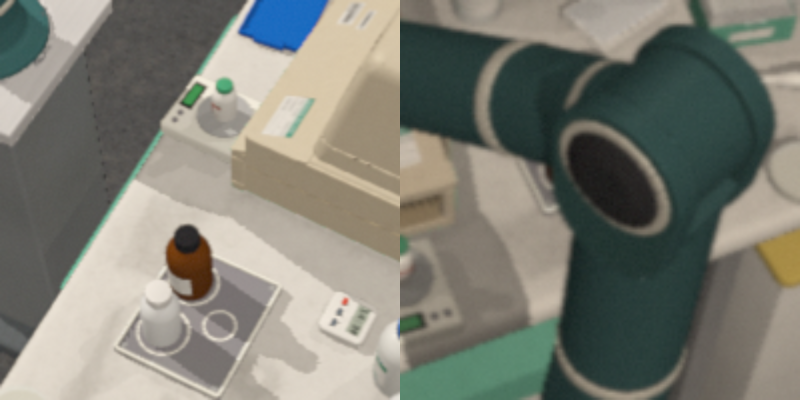

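Run:
```python
import cv2,numpy as np
a=cv2.imread("pics/scene0.png");b=cv2.imread("pics/s6.png")
for n,(r0,r1,c0,c1) in {"amber":(245,295,275,320),"white":(272,325,262,296)}.items():
    T=a[r0:r1,c0:c1];m=cv2.matchTemplate(b[r0-15:r1+15,c0-15:c1+15],T,cv2.TM_CCOEFF_NORMED)
    _,v,_,p=cv2.minMaxLoc(m);print(n,v,"shift px",p[0]-15,p[1]-15)
cv2.imwrite("pics/d.png",np.hstack([cv2.resize(i[235:335,250:350],(400,400),interpolation=cv2.INTER_CUBIC) for i in(a,b)]))
```

```text
amber 0.9788206815719604 shift px -1 0
white 0.9808477163314819 shift px 0 0
```

View pics/d.png

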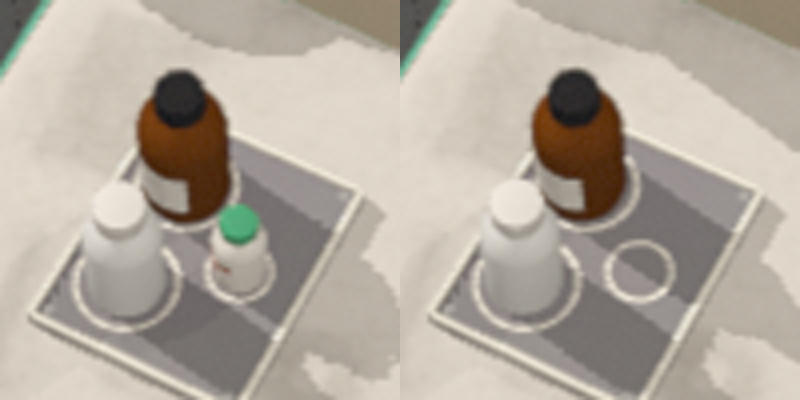

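```bash
python3 -c "
from h import *
print(robot.job_done())"
```

```text
the job is handed in; nothing more can be done
None
```

The job is handed in at about 71 s with no verdict returned: the small bottle stands about mid-pan, and both tall bottles are upright on their original rings (the amber one about 3 mm off its start, the white one with no visible shift).

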